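# Open the work-holder clamp by touch

### The arm

A 7-joint arm with a two-finger parallel gripper is mounted at the origin on the work surface. World frame = base frame: x ahead of the robot, y to its left, z up, the work surface at z = 0. Lengths are in m, angles in rad, forces in N, time in s.
With the tool pointing down it reaches from about 0.4 to 0.9 m from the base axis. Payload 5.6 kg.
Tool frame: the origin (TCP) lies midway between the tips of the shut fingers; the grasp point (between the pads) lies 19 mm behind it; y points along the fingers, z is the direction in which the jaws open and shut, and the axes are right-handed (so a half turn about y gives the same grasp; the last joint's range is limited). The gripper opens to 92 mm and grips with 3 to 60 N. Pads are 20 mm wide; open, the fingers measure 128 mm over their backs; the gripper's body (75 mm by 189 mm) begins 69 mm behind the grasp point.
Start: joints at [1.27, 0.468, -0.012, 1.603, 0.006, 1.071, -0.056], TCP at [0.166, -0.629, 0.181] pointing down, gripper open.
Joint ranges: [-2.53, 2.53], [-0.31, 2.02], [-1.57, 1.55], [0.28, 2.44], [-1.29, 4.43], [0.15, 1.84], [-2.92, 2.92]. Speed limits (rad/s): [2.57, 2.57, 3.14, 3.14, 3.14, 3.14, 3.14].

### API

Orientations are given as a 3x3 rotation matrix whose columns are the frame's x, y, z axes.
In Python, from station import env, effector, solver, viewer, workorder, search_frame, tip_of gives the robot as it stands. Calls block until the motion is done:
- env.reach(position, orientation): joint-space move of the TCP to a pose.
- env.movel(position, frame=None, rate=0.15): straight line of the TCP; frame=None keeps the orientation; rate is the mean speed in m/s.
- env.goto_joints(angles): joint-space move.
- effector.release() and effector.grasp(squeeze=None): open the fingers fully, or close them until they stop; squeeze is the grip in N (None keeps the last).
- env.pause(seconds).
- solver.inverse_kinematics(position, orientation): joint angles nearest the present ones, or None.
- env.sense(): the state.
- viewer.read_camera(name): name is "scene" or "top" or "wrist"; returns (picture, depth): 400x640x3 uint8, red, green, blue; 400x640 float32, m along the optical axis (not along the pixel's ray), 0 where there is no reading.
- viewer.camera_info(name): a dict with "intrinsics" (3x3 intrinsics, pixels), "eye" and "rotation" of the camera in the world; the wrist camera has in their place "T_tool_cam" (4x4, takes a point from camera to tool coordinates, whose origin is the TCP and whose axes are the tool frame's). Camera axes: x right, y up, looking along -z (the intrinsics and any distortion apply to the point x, -y, -z); pixel columns grow to the right and rows downward; lengths in m; the calibration is good to about 2 mm. The wrist camera is an equidistant fisheye: a pixel r from the principal point sees the ray r / f radians off the axis. A picture is of the moment at which its call begins: read the wrist's pose just before it. camera_info takes no time and is no camera call.
A pose or a line that the arm cannot do raises env.PlanningError and nothing moves.
- workorder.finish_job(): hands the job in, once; it reports no verdict.
Trained networks look in the newest picture that a camera, given by its name, has taken for a name from the list of things; names that differ only in an ending like _2 or _b are one class to them, and where a whole thing is asked for, a point or a joint stands for the part that bears it (a point fixed in the world has none). Each returns a list of dicts, best first, with "score" (0 to 1); they miss things now and then, are a little off and sometimes report something else, mostly with a low value. They report only what shows in the picture. A call takes as long as a camera call.
- search_frame(camera, name): "at" ([x, y, z] in m, in world coordinates, good to about 4 mm: the middle of the surface that is visible of it).
- tip_of(camera, name): "at" ([x, y, z] in m, in world coordinates, good to about 4 mm: a listed point, or the origin of a listed thing).
The state is a dict: "t": time; "joint_positions": joint angles; "joint_velocities": joint speeds; "tau": joint torques, N m; "ee_pos": TCP position; "tcp_rot": TCP orientation; "wrist_force": force on the tool from outside, world axes, zero at the start; "moment": the same for the moment, N m; "gripper_width": finger opening in m.
Only numpy, scipy, OpenCV 4.12 (cv2) and the standard library are available. Lean on these libraries where they do the work, as an engineer would, in place of code of your own. Each camera call takes 0.05 s, during which the arm holds its last target. There are 200 camera calls.

### The job

The rotary work holder has stopped at an unknown angle. Start at the left-hand end of the open near half of its rim and slide a fingertip lightly along the top of the rim, staying in touch, until you feel the thumb notch; then press the pad inside the notch right down so the clamp toe rises off the chip package. Finish while holding the pad down with the clamp open, and leave the package, tweezers, chip tray, basket and wire spool where they are.

Things in the scene. Friction and masses are not known exactly. Their poses are not given: they have to be found in the camera images.
- workholder: Round rotary work holder of a wire bonder, screwed to a steel setup plate; it cannot move. Origin: on its axis, underside of the foot; z up. -x is its open near side (towards the robot within 0.5 rad), +y is left seen from the robot. Foot 176 mm in diameter, 12 mm high; on it the 152 mm head, locked at an unknown angle, its top 80 mm above this origin.
- rim_axis (a point): Point on the axis, level with the rim's top; axes as the work holder's. The rim is a flat level aluminium ring, radius 54 to 76 mm. Its one thumb notch is a straight radial slot 34 mm wide, open outward, upward and to the well inside. Its centre lies between 30 degrees left (+y) and 55 degrees right (-y) of the -x direction: where is not told, it must be felt (or seen, a dark pad in bright rim).
- rim_left (a point): Left-hand end of the open near half, where the sweep starts: on the rim's top at radius 68 mm, 80 degrees left (+y) of the -x direction. From here slide along the rim towards -x and on to the right; a circle of 65 to 75 mm radius is a good path. Touch down within about 6 mm of this point, fingers closed so that they act as one fingertip.
- stage (a point): Centre of the copper stage's top (48 mm in diameter), 8 mm below the rim's top. The well round it is 20 mm deep. In the notch lies the clamp's dark steel press pad, 31 mm wide, radius 57 to 76 mm, its top 4 mm below the rim's top at rest. The clamp's arm runs inward at the pad's level, over the stage 1 mm below the rim's top; when open its toe rises to about 10 mm above the rim, within 35 mm of the axis.
- guard (a point): Middle of the top edge of the steel heat guard, 2 mm thick, which stands round the far side at radius 83 to 85 mm, to 70 degrees either side of the work holder's +x direction, 10 mm higher than the rim. The other 220 degrees of rim are open.
- clamp (a joint): Rocker clamp: 0 rad at rest (toe on the package), 0.32 rad fully open at its stop. It pivots 38 mm from the axis, 8 mm below the rim's top; the pad's inner edge goes down about 6 mm, its outer edge 12 mm, for full travel. Spring-shut: pressed at the pad's middle it starts to move at about 3 N and is fully open at 6 to 9 N; let go, it closes again.
- package: Chip package to be freed: loose white ceramic square 24 x 24 x 3 mm with a brass-coloured lid, lying on the stage in the centre of the head under the clamp toe. Origin: centre of its underside. Leave it there.
- tweezers: Steel tweezers lying flat, 130 mm long, 11 mm wide, 8 mm high, on the setup plate beside the work holder. Origin: underside near the middle; x along their length. Leave alone.
- chip_tray: Black square chip tray 51 x 51 x 9 mm on the setup plate on the other side. Origin: centre of the underside. Leave alone.
- basket: Blue slatted plastic basket 100 x 80 x 85 mm standing on the bench to one side. Origin: centre of the underside. Leave alone.
- wire_spool: Brass-coloured wire spool 58 mm in diameter, 28 mm high, standing on the bench to the other side. Origin: centre of the underside. Leave alone.

How it is judged:
By the outcome, as a careful person would: the job done as asked, in the order asked, and still so for the second after the job is handed in, while the arm keeps its last pose, push and grip.
It also fails if it takes over 61 s, if anything falls off the work surface, if the arm or the gripper's body presses on something with over 40 N, if the wrist force passes 120 N, or if a joint passes its speed limit or range.

## Working session

There is one attempt and no reset: what is moved stays moved. The work goes in short steps, each a Python script; the robot and the scene stay as the last script left them, time stands still between calls to the robot, and variables do not carry over. Pictures are saved under pics/ and viewed, about 8 in all and at most 12, crops included, and the job is handed in when it is done.

```bash
mkdir -p pics; ls
python3 - <<'E'
from station import env, viewer, search_frame, tip_of
import cv2, numpy as np
for c in ("scene","top"):
    p,d=viewer.read_camera(c)
    cv2.imwrite(f"pics/{c}0.png",p[:,:,::-1])
    i=viewer.camera_info(c); print(c,np.round(i["eye"],3).tolist(),np.round(i["rotation"],3).tolist(),np.round(i["intrinsics"],1).tolist(),[k for k in i])
    for n in ("workholder","rim_axis","rim_left","stage","guard","clamp","package","basket","wire_spool","tweezers","chip_tray"):
        for r in tip_of(c,n)[:1]: print(n,"tip",np.round(r["at"],3),round(r["score"],2))
s=env.sense(); print(s["t"],s["wrist_force"],np.round(s["tcp_rot"],3).tolist(),s["gripper_width"])
E
```

```text
pics
scene [1.053, 0.856, 0.906] [[-0.882, -0.304, 0.36], [0.471, -0.561, 0.68], [-0.005, 0.77, 0.638]] [[412.4, 0.0, 309.9], [0.0, 412.4, 196.6], [0.0, 0.0, 1.0]] ['intrinsics', 'eye', 'rotation']
workholder tip [0.539 0.03  0.024] 0.79
rim_axis tip [0.544 0.031 0.103] 0.85
rim_left tip [0.527 0.099 0.106] 0.66
stage tip [0.541 0.037 0.1  ] 0.69
guard tip [0.544 0.034 0.105] 0.71Traceback (most recent call last):
  File "<stdin>", line 8, in <module>
ValueError: it knows: basket, chip_tray, guard, package, rim_axis, rim_left, stage, tweezers, wire_spool, workholder
```

```bash
cat > h.py <<'E'
from station import env, effector, solver, viewer, workorder, search_frame, tip_of
import cv2, numpy as np
E
python3 - <<'E'
from h import *
P={}
for c in ("scene","top"):
    p,d=viewer.read_camera(c); P[c]=p; np.savez(f"{c}.npz",p=p,d=d)
    for n in ("workholder","rim_axis","rim_left","stage","guard","package","basket","wire_spool","tweezers","chip_tray"):
        for r in tip_of(c,n)[:1]: print(c,n,np.round(r["at"],3),round(r["score"],2))
i=viewer.camera_info("top"); print(np.round(i["eye"],3).tolist(),np.round(i["rotation"],3).tolist(),np.round(i["intrinsics"],1).tolist())
cv2.imwrite("pics/a.png",cv2.resize(np.vstack([P["scene"],P["top"]])[:,:,::-1],(480,600),interpolation=cv2.INTER_AREA))
K=i["intrinsics"];R=np.array(i["rotation"]);e=np.array(i["eye"])
q=(np.array([.54,.03,.1])-e)@R; u=K[0][0]*q[0]/-q[2]+K[0][2]; v=K[1][1]*-q[1]/-q[2]+K[1][2]; print(u,v)
u,v=int(u),int(v); cr=P["top"][max(0,v-90):v+90,max(0,u-120):u+120]
cv2.imwrite("pics/b.png",cv2.resize(cr,None,fx=3,fy=3,interpolation=cv2.INTER_CUBIC)[:,:,::-1])
s=env.sense(); print(s["t"],s["wrist_force"],np.round(s["tcp_rot"],3).tolist(),s["gripper_width"])
E
```

```text
scene workholder [0.539 0.033 0.027] 0.56
scene rim_axis [0.546 0.032 0.105] 0.82
scene rim_left [0.524 0.1   0.106] 0.7
scene stage [0.538 0.036 0.097] 0.94
scene guard [0.628 0.039 0.112] 0.97
scene package [0.54  0.034 0.098] 0.42
scene basket [0.569 0.418 0.001] 0.55
scene wire_spool [ 0.536 -0.404  0.   ] 0.49
scene tweezers [0.56  0.194 0.024] 0.7
scene chip_tray [ 0.562 -0.153  0.026] 0.61
top workholder [0.543 0.032 0.026] 0.76
top rim_left [0.526 0.1   0.105] 0.79
top stage [0.546 0.036 0.091] 0.98
top guard [0.621 0.038 0.114] 0.56
top package [0.542 0.033 0.094] 0.56
top basket [0.568 0.419 0.001] 0.86
top wire_spool [ 0.535 -0.4    0.005] 0.97
top tweezers [0.558 0.199 0.025] 0.38
top chip_tray [ 0.559 -0.153  0.027] 0.65
[0.447, -0.026, 1.377] [[-0.022, 0.992, -0.121], [-1.0, -0.024, -0.015], [-0.017, 0.12, 0.993]] [[494.3, 0.0, 312.2], [0.0, 494.3, 204.6], [0.0, 0.0, 1.0]]
298.28177626849543 228.81643210631685
1.4 [0.29953377 0.93645073 0.08386441] [[-0.967, -0.0, 0.255], [-0.255, -0.0, -0.967], [0.0, -1.0, 0.0]] 0.0916998919112512
```

View pics/a.png

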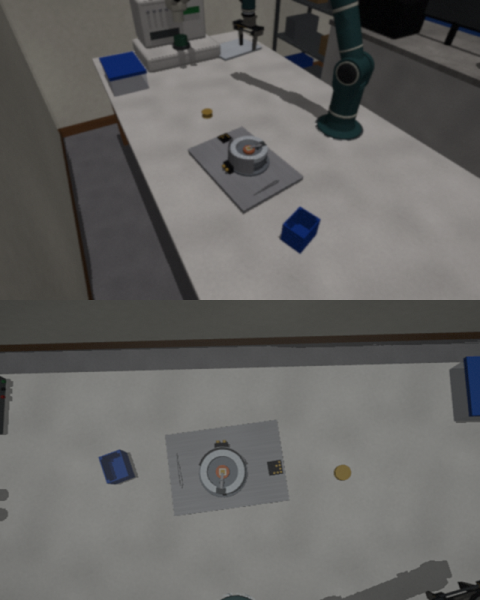

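View pics/b.png

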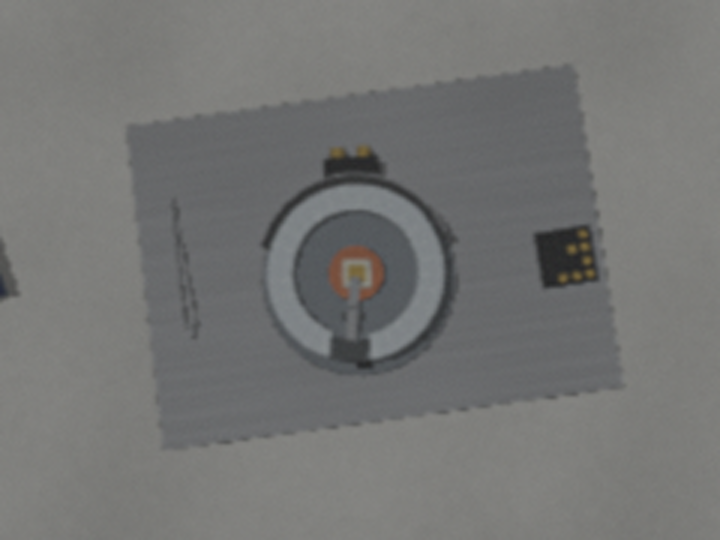

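The top view shows the holder axis at crop (355,272) and the dark pad at (351,348), so the notch is within a few degrees of −x. The tweezers lie to the left and the tray to the right. Next I'll close the fingers and move above the holder for a close wrist look.

```bash
cat >> h.py <<'E'
DOWN=np.array([0,0,-1.])
def ori(a):  # tool z (jaw axis) horizontal at world angle a, pointing down
    z=np.array([np.cos(a),np.sin(a),0]); return np.column_stack([np.cross(DOWN,z),DOWN,z])
E
python3 - <<'E'
from h import *
for a in (0,np.pi):
    q=solver.inverse_kinematics([.47,.03,.25],ori(a)); print(a,None if q is None else np.round(q,2))
print({k:np.round(v,3).tolist() for k,v in viewer.camera_info("wrist").items()})
effector.grasp(5)
s=env.sense(); env.movel(s["ee_pos"]+np.array([0,0,.12]))
for a in (0,np.pi):
    try: env.reach([.45,.035,.25],ori(a)); break
    except env.PlanningError as e: print(a,e)
s=env.sense(); p,d=viewer.read_camera("wrist"); np.savez("w.npz",p=p,d=d,pos=s["ee_pos"],R=s["tcp_rot"])
cv2.imwrite("pics/c.png",p[:,:,::-1])
print(s["t"],s["ee_pos"],np.round(s["joint_positions"],2),s["wrist_force"],s["gripper_width"])
for n in ("rim_axis","rim_left","stage","guard","package"):
    for r in tip_of("wrist",n)[:1]: print(n,np.round(r["at"],4),round(r["score"],2))
E
```

```text
0 [ 0.66  0.19 -0.88  1.9   0.16  1.13 -0.28]
3.141592653589793 [ 0.95  0.34 -1.28  1.89  0.35  1.18  2.68]
{'intrinsics': [[309.707, 0.0, 316.969], [0.0, 309.707, 194.833], [0.0, 0.0, 1.0]], 'T_tool_cam': [[-0.0, -0.969, -0.245, -0.069], [-0.0, 0.245, -0.969, -0.203], [1.0, -0.0, -0.0, 0.001], [0.0, 0.0, 0.0, 1.0]]}
6.25 [0.45030966 0.03406513 0.24997938] [ 0.72  0.15 -0.94  1.94  0.13  1.12 -0.27] [0.13647913 0.83686643 0.01884466] 0.00047493788808290743
rim_axis [0.5456 0.0373 0.1072] 0.95
rim_left [0.5319 0.0997 0.106 ] 0.58
stage [0.5466 0.038  0.0967] 0.63
guard [0.6284 0.0384 0.1164] 0.97
package [0.5405 0.0354 0.0965] 0.67
```

View pics/c.png

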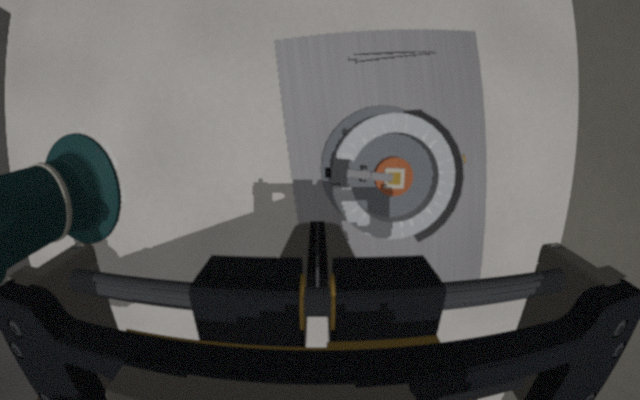

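The wrist view shows the closed fingertip, slender, at (317,225). The rim is centred near (393,177), with the notch and clamp arm towards −x at about (340,177). The guard arc is on the far right. I'll fit the rim circle, guard arc and notch from the wrist depth.

Run:
```python
from h import *
from scipy.optimize import least_squares
def fit(name,P,rgb,c0):
    g=rgb.max(-1).astype(float)
    def rad(c): return np.hypot(P[...,0]-c[0],P[...,1]-c[1])
    near=rad(c0)<.1
    h,e=np.histogram(P[...,2][near],bins=np.arange(.0,.14,.002)); print(name,[(round(e[i],3),int(h[i])) for i in np.argsort(-h)[:6]])
    m=near&(rad(c0)>.05)&(rad(c0)<.08)&(np.abs(P[...,2]-.105)<.006)
    zr=np.median(P[...,2][m]); m&=np.abs(P[...,2]-zr)<.003
    X=P[m]
    # annulus with most points inside 54..76: outer/inner edge soft fit
    f=lambda c: np.clip(np.abs(np.hypot(X[:,0]-c[0],X[:,1]-c[1])-.065)-.010,0,.01)
    c=least_squares(f,c0,x_scale=.01).x
    print(" rim z",zr,"axis",np.round(c,4),"n",len(X))
    a=np.degrees(np.arctan2(-(P[...,1]-c[1]),-(P[...,0]-c[0])))  # from -x; right(-y)... sign: + = right? 
    a=-a  # + = left(+y)
    r=rad(c)
    gd=(P[...,2]>zr+.005)&(P[...,2]<zr+.02)&(r>.075)&(r<.092)
    ga=np.sort((a[gd])%360); 
    if len(ga): print(" guard range",ga[[0,len(ga)//50,-len(ga)//50,-1]],"n",len(ga),"z",np.median(P[...,2][gd]))
    for k in range(-60,75,4):
        q=(np.abs(a-k)<2)&(r>.059)&(r<.073)&(P[...,2]>zr-.03)
        if q.sum(): print((k,int(g[q].mean()),round(1e3*(np.median(P[...,2][q])-zr),1)),end=" ")
    print()
v,u=np.mgrid[:400,:640]
D=np.load("w.npz");i=viewer.camera_info("wrist");K=np.array(i["intrinsics"]);T=np.array(i["T_tool_cam"])
x=(u-K[0,2])/K[0,0];y=(v-K[1,2])/K[1,1];th=np.hypot(x,y)+1e-9
t=np.tan(np.minimum(th,1.4))/th; dz=D["d"]
pc=np.stack([x*t*dz,-y*t*dz,-dz],-1)
pw=(pc@T[:3,:3].T+T[:3,3])@D["R"].T+D["pos"]; pw[dz==0]=9
fit("wrist",pw,D["p"],[.543,.034])
D=np.load("top.npz");i=viewer.camera_info("top");K=np.array(i["intrinsics"]);dz=D["d"]
pc=np.stack([(u-K[0,2])/K[0,0]*dz,-(v-K[1,2])/K[1,1]*dz,-dz],-1)
pw=pc@np.array(i["rotation"]).T+np.array(i["eye"]); pw[dz==0]=9
fit("top",pw,D["p"],[.543,.034])
```

```text
wrist [(np.float64(0.104), 4577), (np.float64(0.084), 3336), (np.float64(0.024), 1353), (np.float64(0.102), 1042), (np.float64(0.036), 930), (np.float64(0.1), 840)]
 rim z 0.1046936760093416 axis [0.5431 0.0345] n 5617
 guard range [107.06342633 109.67939972 244.79270628 247.49242923] n 514 z 0.11393837990048498
(-60, 121, np.float64(0.3)) (-56, 138, np.float64(-0.1)) (-52, 145, np.float64(0.6)) (-48, 143, np.float64(0.2)) (-44, 148, np.float64(0.1)) (-40, 152, np.float64(0.3)) (-36, 147, np.float64(0.4)) (-32, 144, np.float64(0.1)) (-28, 136, np.float64(0.2)) (-24, 108, np.float64(0.1)) (-20, 95, np.float64(0.1)) (-16, 97, np.float64(0.2)) (-12, 98, np.float64(-0.4)) (-8, 65, np.float64(-3.7)) (-4, 62, np.float64(-3.9)) (0, 64, np.float64(-3.6)) (4, 64, np.float64(-3.6)) (8, 65, np.float64(-3.7)) (12, 38, np.float64(292.9)) (16, 27, np.float64(292.8)) (20, 25, np.float64(302.7)) (24, 36, np.float64(284.9)) (28, 65, np.float64(279.4)) (32, 153, np.float64(0.1)) (36, 155, np.float64(0.1)) (40, 153, np.float64(0.2)) (44, 153, np.float64(0.2)) (48, 155, np.float64(0.1)) (52, 154, np.flo
[... 689 characters left out ...]
, np.float64(-0.3)) (-24, 135, np.float64(-0.6)) (-20, 134, np.float64(0.0)) (-16, 135, np.float64(0.1)) (-12, 135, np.float64(-2.4)) (-8, 92, np.float64(-4.4)) (-4, 64, np.float64(-3.2)) (0, 65, np.float64(-4.7)) (4, 66, np.float64(-4.4)) (8, 66, np.float64(-3.3)) (12, 65, np.float64(-1.4)) (16, 66, np.float64(-3.3)) (20, 95, np.float64(-3.1)) (24, 133, np.float64(0.9)) (28, 135, np.float64(-0.3)) (32, 133, np.float64(0.8)) (36, 135, np.float64(0.9)) (40, 134, np.float64(1.0)) (44, 134, np.float64(1.2)) (48, 134, np.float64(2.4)) (52, 134, np.float64(0.4)) (56, 134, np.float64(0.3)) (60, 134, np.float64(1.3)) (64, 134, np.float64(0.3)) (68, 133, np.float64(-0.4)) (72, 134, np.float64(-1.7))
```

The axis is at (0.5425, 0.0346) and the rim top at z ≈ 0.105. The holder is yawed about +3°, and the notch centre appears about 5° left in world terms. Next I'll touch down at rim_left.

```bash
cat >> h.py <<'E'
AX=np.array([.5425,.0346]); O=ori(np.radians(-5))
def rimpt(a,z,r=.068):
    a=np.radians(a); return np.array([AX[0]-r*np.cos(a),AX[1]+r*np.sin(a),z])
def show(s,*x): print(round(s["t"],2),np.round(s["ee_pos"],4),np.round(s["wrist_force"],2),*x)
E
python3 - <<'E'
from h import *
env.reach(rimpt(77,.14),O); env.movel(rimpt(77,.112),O,rate=.06); env.pause(.2)
F=[env.sense()["wrist_force"]]
for _ in range(4): env.pause(.03); F.append(env.sense()["wrist_force"])
b=np.mean(F,0); print("bias",b,np.std(F,0)); show(env.sense())
z=.112
while z>.098:
    z-=.0007; env.movel(rimpt(77,z),O,rate=.02); s=env.sense()
    f=s["wrist_force"][2]-b[2]; show(s,round(z,4),round(f,2))
    if f>1.2: break
np.save("st.npy",np.r_[b,z])
E
```

```text
bias [-0.11977758  0.10744774  0.08840876] [0.21675477 0.31004216 0.47908554]
8.15 [0.5273 0.1009 0.1122] [-0.19  0.27  0.49]
8.4 [0.5272 0.1009 0.1113] [ 0.23  0.3  -0.53] 0.1113 -0.62
8.65 [0.5272 0.1008 0.1105] [ 0.53 -0.12  0.36] 0.1106 0.27
8.9 [0.5272 0.1009 0.1099] [-0.36 -0.32  0.01] 0.1099 -0.08
9.15 [0.5272 0.1008 0.1091] [ 0.09  0.09 -0.87] 0.1092 -0.96
9.4 [0.5272 0.1008 0.1084] [ 0.1   0.47 -1.  ] 0.1085 -1.09
9.65 [0.5272 0.1009 0.1078] [ 0.38  0.33 -0.22] 0.1078 -0.31
9.9 [0.5272 0.1008 0.1071] [-0.13  0.32  0.18] 0.1071 0.09
10.15 [0.5272 0.1009 0.1064] [ 0.83 -0.1  -0.57] 0.1064 -0.66
10.4 [0.5272 0.1009 0.1057] [-0.33  0.24  0.17] 0.1057 0.08
10.65 [0.5271 0.1008 0.1049] [ 0.17  0.33 -0.81] 0.105 -0.9
10.9 [0.5272 0.1008 0.1043] [ 0.77  0.09 -0.47] 0.1043 -0.56
11.15 [0.5271 0.1008 0.1035] [-0.17  0.49 -0.1 ] 0.1036 -0.19
11.4 [0.5272 0.1009 0.1028] [-0.79 -0.38  0.82] 0.1029 0.74
11.65 [0.5272 0.1009 0.1022] [-0.16  0.31 -1.65] 0.1022 -1.74
11.9 [0.5272 0.1009 0.1015] [-0.38  0.69  0.06] 0.1015 -0.03
12.15 [0.5272 0.1009 0.1008] [-0.46  0.54 -0.79] 0.1008 -0.88
12.4 [0.5272 0.1008 0.1001] [0.25 0.47 0.21] 0.1001 0.12
12.65 [0.5272 0.1008 0.0994] [-0.13  0.76  0.11] 0.0994 0.02
12.9 [0.5272 0.1008 0.0986] [-0.06 -0.62  0.22] 0.0987 0.14
13.15 [0.5271 0.1009 0.0979] [ 0.28  0.42 -0.31] 0.098 -0.4
```

No contact at z = 0.098, where I expected the rim at 0.105, so I'll look before going on.

Run:
```python
from h import *
p,d=viewer.read_camera("wrist"); q,e=viewer.read_camera("scene"); s=env.sense(); np.savez("w2.npz",p=p,d=d,pos=s["ee_pos"],R=s["tcp_rot"])
i=viewer.camera_info("scene");K=np.array(i["intrinsics"]);c=(np.r_[AX,.1]-np.array(i["eye"]))@np.array(i["rotation"])
u=int(K[0,0]*c[0]/-c[2]+K[0,2]);v=int(-K[0,0]*c[1]/-c[2]+K[1,2]);print(u,v)
A=cv2.resize(p[130:280,220:420],(800,600),interpolation=cv2.INTER_CUBIC); B=cv2.resize(q[v-60:v+30,u-60:u+60],(800,600),interpolation=cv2.INTER_CUBIC)
cv2.imwrite("pics/d.png",cv2.resize(np.hstack([A,B]),(800,300),interpolation=cv2.INTER_AREA)[:,:,::-1])
```

```text
331 198
```

View pics/d.png

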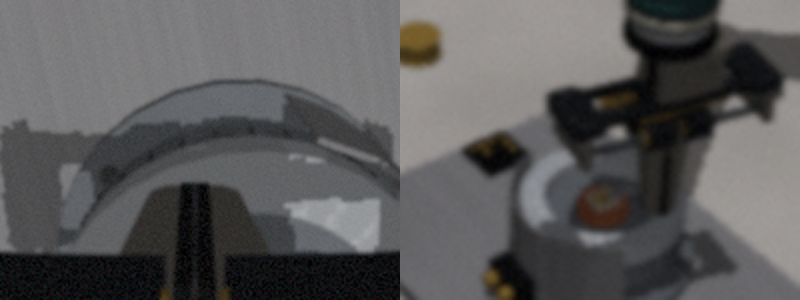

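The scene panel shows the fingertip at about (660,213) over the rim's left part, seemingly still above it. I'll check with the depth point cloud.

```bash
cat >> h.py <<'E'
def cloud(cam,d,s=None):
    v,u=np.mgrid[:400,:640]; i=viewer.camera_info(cam);K=np.array(i["intrinsics"])
    x=(u-K[0,2])/K[0,0];y=(v-K[1,2])/K[1,1]
    if cam=="wrist":
        th=np.hypot(x,y)+1e-9;t=np.tan(np.minimum(th,1.4))/th;T=np.array(i["T_tool_cam"])
        P=(np.stack([x*t*d,-y*t*d,-d],-1)@T[:3,:3].T+T[:3,3])@np.array(s["tcp_rot"]).T+s["ee_pos"]
    else: P=np.stack([x*d,-y*d,-d],-1)@np.array(i["rotation"]).T+np.array(i["eye"])
    P[d==0]=9; return P
E
python3 - <<'E'
from h import *
p,d=viewer.read_camera("scene"); s=env.sense(); P=cloud("scene",d)
x=s["ee_pos"]; print(x, s["t"], s["gripper_width"])
for c in ("scene","wrist"):
    if c=="wrist": p,d=viewer.read_camera("wrist"); P=cloud("wrist",d,s)
    print(c)
    for zz in np.arange(.085,.16,.005):
        m=(np.hypot(P[...,0]-x[0],P[...,1]-x[1])<.035)&(np.abs(P[...,2]-zz)<.0025)
        if m.sum(): Q=P[m]; print(round(zz,3),int(m.sum()),Q.min(0).round(3)[:2],Q.max(0).round(3)[:2],np.median(Q,0).round(3)[:2],p[m].mean().round())
E
```

```text
[0.52723645 0.10085313 0.09802388] 13.3 0.00025383765105828294
scene
0.085 14 [0.498 0.092] [0.56  0.109] [0.538 0.105] 61.0
0.09 19 [0.5   0.094] [0.561 0.111] [0.536 0.106] 69.0
0.095 18 [0.499 0.092] [0.562 0.109] [0.535 0.106] 73.0
0.1 23 [0.495 0.09 ] [0.56  0.111] [0.538 0.106] 73.0
0.105 90 [0.495 0.081] [0.561 0.11 ] [0.532 0.094] 69.0
0.11 23 [0.499 0.089] [0.561 0.11 ] [0.536 0.098] 72.0
0.13 2 [0.521 0.106] [0.529 0.107] [0.525 0.106] 40.0
0.135 9 [0.522 0.091] [0.54  0.108] [0.532 0.106] 35.0
0.14 7 [0.519 0.098] [0.54  0.111] [0.531 0.107] 34.0
0.145 16 [0.516 0.094] [0.543 0.109] [0.531 0.107] 34.0
0.15 14 [0.517 0.089] [0.543 0.109] [0.537 0.106] 34.0
0.155 14 [0.517 0.089] [0.544 0.11 ] [0.536 0.107] 31.0
wrist
0.085 129 [0.494 0.075] [0.561 0.111] [0.537 0.105] 67.0
0.09 169 [0.494 0.092] [0.561 0.111] [0.529 0.109] 76.0
0.095 195 [0.494 0.092] [0.561 0.111] [0.529 0.109] 77.0
0.1 172 [0.494 0.092] [0.561 0.111] [0.528 0.108] 78.0
0.105 1841 [0.494 0.08 ] [0.562 0.111] [0.541 0.101] 97.0
0.13 22 [0.521 0.109] [0.537 0.111] [0.528 0.11 ] 72.0
0.135 129 [0.516 0.108] [0.541 0.111] [0.529 0.11 ] 45.0
0.14 118 [0.516 0.108] [0.542 0.111] [0.528 0.11 ] 39.0
0.145 167 [0.515 0.108] [0.542 0.111] [0.529 0.11 ] 38.0
0.15 158 [0.515 0.109] [0.543 0.112] [0.529 0.111] 38.0
0.155 194 [0.514 0.108] [0.543 0.112] [0.529 0.11 ] 38.0
```

Both clouds end the finger at z ≈ 0.129 while the TCP reads 0.098. The real tip is therefore about 30 mm behind the stated TCP and still 24 mm above the rim. Image and touch agree on this, so I'll keep going down, guarded by the force reading.

```bash
cat >> h.py <<'E'
def fz(n=6,dt=.01):
    F=[]
    for _ in range(n): env.pause(dt); F.append(env.sense()["wrist_force"])
    return np.mean(F,0)
E
python3 - <<'E'
from h import *
print([round(env.sense()["wrist_force"][2],2) for _ in range(4)])
b=fz(12); z=.098; print("bias",b)
while z>.062:
    z-=.003 if z>.081 else .0008
    env.movel(rimpt(77,z),O,rate=.03); f=fz(4)-b
    if f[2]>.8: f=fz(8)-b
    show(env.sense(),round(z,4),np.round(f,2))
    if f[2]>.8: break
np.save("st.npy",np.r_[b,z])
E
```

```text
[np.float64(-1.08), np.float64(-1.08), np.float64(-1.08), np.float64(-1.08)]
bias [-0.07832044 -0.06929483  0.17214507]
13.73 [0.527  0.1008 0.0948] [ 0.56 -0.01  0.5 ] 0.095 [ 0.47 -0.09  0.11]
14.02 [0.5271 0.1009 0.0918] [0.11 0.96 0.25] 0.092 [-0.29 -0.02  0.03]
14.3 [0.5271 0.1008 0.0889] [ 0.09 -0.05 -0.08] 0.089 [ 0.16  0.19 -0.13]
14.58 [0.5271 0.1008 0.0859] [ 0.32 -0.02  0.24] 0.086 [ 0.33 -0.05  0.09]
14.87 [0.5271 0.1008 0.0829] [-0.33 -0.86  1.43] 0.083 [-0.1  -0.18 -0.  ]
15.15 [0.5271 0.1008 0.0799] [-0.48  0.49 -0.01] 0.08 [ 0.16  0.37 -0.38]
15.43 [0.5272 0.1009 0.0792] [ 0.64 -0.77  0.18] 0.0792 [ 0.19  0.14 -0.04]
15.72 [0.5272 0.1009 0.0784] [-0.17 -0.12 -0.3 ] 0.0784 [ 0.43  0.29 -0.4 ]
16.0 [0.5272 0.1009 0.0776] [ 0.1  -0.01 -0.27] 0.0776 [-0.43 -0.18 -0.44]
16.28 [0.5272 0.1008 0.0768] [ 0.18  0.2  -0.49] 0.0768 [ 0.62  0.34 -0.27]
16.57 [0.5272 0.1008 0.076 ] [1.02 0.06 0.27] 0.076 [ 0.33  0.38 -0.17]
16.85 [0.5272 0.1008 0.0752] [ 0.34 -0.94 -0.03] 0.0752 [ 0.23 -0.05 -0.19]
17.13 [0.5272 0.1008 0.0744] [-0.14 -0.03 -0.32] 0.0744 [-0.27 -0.03 -0.62]
17.42 [0.5272 0.1008 0.0736] [-0.27 -0.19 -0.25] 0.0736 [-0.26  0.12 -0.2 ]
17.7 [0.5272 0.1009 0.0728] [-0.8  -0.1  -0.88] 0.0728 [-0.04  0.09 -0.28]
17.98 [0.5272 0.1009 0.072 ] [-0.08  0.67  0.23] 0.072 [-0.35  0.49  0.01]
18.33 [0.5272 0.1008 0.0719] [-2.33 -0.8   7.53] 0.0712 [-2.29 -1.13  6.69]
```

Touchdown is at TCP z ≈ 0.0719, giving 6.7 N over 0.7 mm. I'll ease off to about 3 N and sweep with force feedback until the notch.

Run:
```python
from h import *
st=np.load("st.npy"); b=st[:3]; z=.0716; a=77.; found=False
env.movel(rimpt(a,z),O,rate=.02); f=(fz(5)-b)[2]; print("f0",round(f,2))
while a>-20:
    z+=np.clip((f-3)*.00006,-.0004,.0004); a-=2.5
    env.movel(rimpt(a,z),O,rate=.03); F=fz(4)-b; f=F[2]
    s=env.sense(); print(round(s["t"],2),a,round(z,5),round(s["ee_pos"][2],5),np.round(F,1))
    if f>14: print("too hard"); break
    k=0
    while f<1.2 and k<3:
        k+=1; z-=.0005; env.movel(rimpt(a,z),O,rate=.02); f=(fz(6)-b)[2]; print("  probe",round(z,5),round(env.sense()["ee_pos"][2],5),round(f,2))
    if k==3 and f<1.2: found=True; break
print("found",found,a); np.save("st.npy",np.r_[b,z,a])
```

```text
f0 4.99
18.91 74.5 0.07172 0.07197 [0.3 0.5 3.6]
19.19 72.0 0.07176 0.07194 [2.  0.4 3.2]
19.48 69.5 0.07177 0.07193 [1.6 1.  4.2]
19.76 67.0 0.07184 0.07195 [1.7 0.6 4.6]
20.04 64.5 0.07194 0.07193 [1.1 1.4 4.3]
20.32 62.0 0.07202 0.07198 [1.1 0.9 3.9]
20.61 59.5 0.07207 0.07196 [0.8 0.7 3.5]
20.89 57.0 0.0721 0.07197 [0.4 0.6 2.6]
21.18 54.5 0.07208 0.07195 [0.  0.3 2.2]
21.46 52.0 0.07203 0.07195 [0.5 1.1 1.9]
21.74 49.5 0.07196 0.07195 [0.1 0.9 2.4]
22.02 47.0 0.07193 0.07194 [0.3 0.5 2.4]
22.31 44.5 0.07189 0.07195 [0.7 1.2 3.5]
22.59 42.0 0.07193 0.07193 [0.5 0.9 3.1]
22.88 39.5 0.07193 0.07195 [0.5 1.1 2.4]
23.16 37.0 0.0719 0.07194 [0.2 1.7 3.3]
23.44 34.5 0.07192 0.07194 [0.6 1.7 3.1]
23.73 32.0 0.07192 0.07193 [0.1 1.7 3.6]
24.01 29.5 0.07196 0.07193 [0.2 1.6 4. ]
24.29 27.0 0.07202 0.07196 [-0.1  1.2  2.8]
24.57 24.5 0.07201 0.07194 [-0.2  1.   2.8]
24.86 22.0 0.072 0.07194 [-0.1  1.1  3. ]
25.14 19.5 0.07199 0.07193 [-0.2  0.4  2.4]
25.43 17.0 0.07196 0.07192 [-0.6  0.4  2.4]
25.71 14.5 0.07192 0.07189 [-0.6  0.2  2.3]
25.99 12.0 0.07188 0.07174 [ 0.1 -0.3  1.4]
26.27 9.5 0.07178 0.07164 [ 0.  -0.2 -0.4]
  probe 0.07128 0.07125 -0.03
  probe 0.07078 0.07076 0.04
  probe 0.07028 0.07026 -0.18
found True 9.5
```

The contact dropped away at about 11°, so the notch centre is about 5°, which matches the vision estimate. I'll centre there and press down until the clamp's stop is felt.

Run:
```python
from h import *
st=np.load("st.npy"); b=st[:3]; z=.0702; a=5.; r=.070
env.movel(rimpt(a,z,r),O,rate=.03); print("centred",np.round(fz(6)-b,2))
pf=0
while z>.052:
    z-=.001; env.movel(rimpt(a,z,r),O,rate=.02); F=fz(4)-b; s=env.sense()
    print(round(s["t"],2),round(z,4),round(s["ee_pos"][2],5),np.round(F,1))
    if F[2]>17: break
p,d=viewer.read_camera("wrist"); s=env.sense(); P=cloud("wrist",d,s)
q,e=viewer.read_camera("scene"); Q=cloud("scene",e)
for n,C in (("wrist",P),("scene",Q)):
    m=np.hypot(C[...,0]-AX[0],C[...,1]-AX[1])<.034; print(n,"high pts over rim",np.sort(C[m][:,2])[-12:].round(3))
i=viewer.camera_info("scene")
A=cv2.resize(p[130:250,300:460],(400,300),interpolation=cv2.INTER_CUBIC); B=cv2.resize(q[198-45:198+30,331-50:331+50],(400,300),interpolation=cv2.INTER_CUBIC)
cv2.imwrite("pics/e.png",np.hstack([A,B])[:,:,::-1])
np.save("st.npy",np.r_[b,z,a])
```

```text
centred [ 0.28 -0.32 -0.02]
27.85 0.0692 0.06915 [ 0.2 -0.1 -0.2]
28.13 0.0682 0.06816 [-0.3  0.1  0.3]
28.42 0.0672 0.06735 [-1.2 -0.3  2.9]
28.7 0.0662 0.06621 [-1.4 -0.4  3.6]
28.98 0.0652 0.06516 [-1.7 -0.3  3.9]
29.27 0.0642 0.06419 [-1.8  0.4  4.3]
29.55 0.0632 0.06321 [-1.7  0.9  5.2]
29.83 0.0622 0.06224 [-2.3  0.8  5.4]
30.12 0.0612 0.06129 [-2.1 -0.2  6. ]
30.4 0.0602 0.06035 [-1.9  0.2  5.8]
30.68 0.0592 0.05965 [-3.2  0.1  9.2]
30.97 0.0582 0.05934 [-6.1 -0.2 17. ]
31.25 0.0572 0.05906 [-8.5 -1.6 25.8]
wrist high pts over rim [0.225 0.225 0.225 0.225 0.225 0.225 0.225 0.225 0.225 0.225 0.225 0.225]
scene high pts over rim [0.461 0.462 0.462 0.462 0.463 0.463 0.464 0.464 0.465 0.465 0.466 0.467]
```

View pics/e.png

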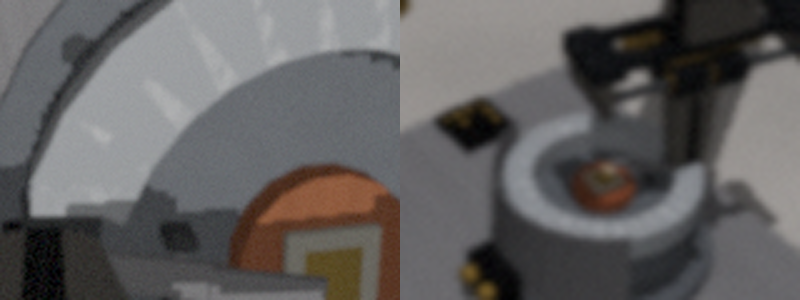

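The left panel shows the package at (330,260) on the copper stage, with the clamp arm raised over it at (250,285). The force knee at z ≈ 0.0597 came after 8.4 mm of travel and marks the stop. I'll ease the push to about 15 N, check the toe height and the objects, and hand in.

Run:
```python
from h import *
b=np.load("st.npy")[:3]
env.movel(rimpt(5,.0583,.070),O,rate=.02); F=fz(8)-b; s=env.sense(); show(s,"hold",np.round(F,1))
for c in ("wrist","scene","top"):
    p,d=viewer.read_camera(c); C=cloud(c,d,s)
    m=(np.hypot(C[...,0]-AX[0],C[...,1]-AX[1])<.034)&(C[...,2]<.13)
    print(c,"max z in well",np.sort(C[m][:,2])[-15::3].round(4))
    for n in (("package",) if c=="wrist" else ("package","tweezers","chip_tray","basket","wire_spool")):
        for r in tip_of(c,n)[:1]: print(" ",n,np.round(r["at"],3),round(r["score"],2))
if 10<F[2]<24 and s["ee_pos"][2]<.0600: print("finish"); workorder.finish_job()
```

```text
31.67 [0.4731 0.0408 0.0594] [-6.34 -0.87 16.18] hold [-5.3 -0.4 15.9]
wrist max z in well [0.1145 0.1145 0.1146 0.1149 0.115 ]
  package [0.541 0.036 0.094] 0.67
scene max z in well [0.1104 0.1118 0.1123 0.1137 0.1151]
  package [0.539 0.032 0.098] 0.6
  tweezers [0.54  0.031 0.026] 0.57
  chip_tray [ 0.56  -0.153  0.03 ] 0.65
  basket [0.569 0.418 0.002] 0.85
  wire_spool [ 0.537 -0.404 -0.004] 0.66
top max z in well [0.0878 0.088  0.0886 0.0902 0.0918]
  package [0.622 0.039 0.115] 0.74
  tweezers [0.562 0.199 0.021] 0.44
  chip_tray [0.621 0.041 0.114] 0.71
  basket [ 0.567  0.42  -0.001] 0.6
  wire_spool [ 0.534 -0.4    0.005] 0.86
finish
the job is handed in; nothing more can be done
```

The job is handed in with the arm holding the pad down at about 16 N and the clamp open.

I touched down at the left end of the near rim and slid along the top, with readings of about 2–5 N. The contact dropped away about 11° left of world −x, which puts the notch centre near 5° left; the camera view gave the same. I then centred the closed fingertip in the notch and pressed the pad down.

**Clamp open:** the force stayed at 3–6 N over about 8 mm of travel, then rose steeply, which is the clamp's stop. The wrist depth shows the toe at z ≈ 0.115, about 10 mm above the rim (0.105), as expected for fully open. The scene camera agrees.

**Objects:** package, basket, spool, tray and tweezers were each re-found within about 4 mm of where they started by at least one camera.

**Checks that failed or disagreed:**
- **Fingertip offset:** the real shut fingertip sits about 33 mm behind the stated TCP. I first met no contact at the expected height, confirmed the offset with depth images, and went by touch after that.
- **Touchdown force:** the first contact reached 6.7 N before I eased off.
- **Peak press:** the press peaked at 26 N before I eased it to about 16 N.
- **Last object check:** some detections were plainly wrong. The scene camera put the tweezers on the holder, and the top camera put the package and tray on the guard.
- **Top camera:** it gave no toe reading in the last check; its highest point in the well was z ≈ 0.09.

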